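# Free the sprung door hook of the piston cabinet

## Robot

A 6-joint arm with a two-finger parallel gripper is mounted at the origin on the work surface. World frame = base frame: x ahead of the robot, y to its left, z up, the work surface at z = 0. Lengths are in m, angles in degrees, forces in N, time in s.
With the tool pointing down it reaches from about 0.375 to 0.75 m from the base axis. Payload 9 kg.
Tool frame: the origin (TCP) lies where the fingers leave the gripper's body, on its centre line; the fingertips stand 73 mm ahead of it and the grasp point (between the pads) lies 54 mm ahead of it (robot.tip_reach is the distance from the TCP to the fingertips, in m); z points along the fingers, y is the direction in which the jaws open and shut (so a half turn about z gives the same grasp; the last joint's range is limited). The gripper opens to 85 mm and grips with 20 to 120 N. Pads are 22 mm wide; open, the fingers measure 114 mm over their backs; the gripper's body (76 mm by 85 mm) begins 54 mm behind the grasp point. The pads swing forward as they close: fully open they stand 13 mm farther back than shut.
Start: joints at [-88.161, 5.964, 5.575, 89.605, 0, 77.527], TCP at [0.148, -0.581, 0.304] pointing down, gripper open.
Joint ranges: [-171.21, 171.21], [-48.23, 106.86], [-62.78, 66.21], [-105.2, 120.99], [-86.42, 89.51], [-180, 180]. Speed limits (degrees/s): [127.2, 127.2, 147.25, 180, 180, 180].

## Interface

Orientations are given as [roll, pitch, yaw] about the fixed x, y, z axes, in that order (R = Rz(yaw) Ry(pitch) Rx(roll)).
In Python, from plant import robot gives the robot as it stands. Calls block until the motion is done:
- robot.move_pose(position, orientation): joint-space move of the TCP to a pose.
- robot.line_to(position, vel=0.15, rotation=None, guard=None): straight line of the TCP; rotation=None keeps the orientation; vel is the mean speed in m/s. With guard (N) it stops when the force on the tool has changed by that much, and returns True; else False.
- robot.goto_joints(angles): joint-space move.
- robot.set_gripper(opening): finger opening in m; the grip force is fixed at half the most; returns when the fingers have stopped.
- robot.pause(seconds).
- robot.ik(position, orientation): joint angles nearest the present ones, or None.
- robot.observe(): the state.
- robot.grab_frame(name): name is "side" or "top" or "wrist"; returns the picture (480x640x3 uint8, blue, green, red); there is no depth.
- robot.get_calibration(name): a dict with "vertical_fov" (degrees; the focal length in pixels is half the picture's height over the tangent of half this angle, whatever the lens; pixels are square), "cx", "cy" (the principal point, pixels), "rvec" (rotation vector, rad) and "tvec" (3), from world to camera coordinates, as OpenCV has them. Camera axes: x right, y down, z forward; pixel columns grow to the right and rows downward; lengths in m; the calibration is good to about 2 mm. The wrist camera is an equidistant fisheye: a pixel r from the principal point sees the ray r / f radians off the axis. A picture is of the moment at which its call begins: read the wrist's pose just before it. get_calibration takes no time and is no camera call; for the wrist camera it gives the pose at the moment of the call.
A pose or a line that the arm cannot do raises robot.IKError and nothing moves.
- robot.job_done(): hands the job in, once; it reports no verdict.
The state is a dict: "time": time; "q": joint angles; "qvel": joint speeds; "joint_torque": joint torques, N m; "tool_pos": TCP position; "tcp_rot": TCP orientation; "ft_force": force on the tool from outside, world axes, zero at the start; "torque": the same for the moment, N m; "gripper_width": finger opening in m.
Only numpy, scipy, OpenCV 4.12 (cv2) and the standard library are available. Lean on these libraries where they do the work, as an engineer would, in place of code of your own. Each camera call takes 0.05 s, during which the arm holds its last target. There are 200 camera calls.

## Task

Open the blue piston cabinet: draw its door towards you by the bar handle until the sprung hook inside catches and a narrow gap opens behind the door's top edge, then reach down through that gap with closed fingertips, press the orange hook gently off its catch and, keeping it pressed, move the door past the catch and swing it wide open, at least 65 degrees. Never wrench the caught door, do not bottom the hook hard, and leave the piston, oil bottle and bearing beside the cabinet standing where they are.

Things in the scene. Friction and masses are not known exactly. Their poses are not given: they have to be found in the camera images.
- cabinet: Blue steel bench cabinet with a clear top, fixed, 220 deep x 280 wide x 250 mm high. Origin: on the bench, middle of its front opening. x points straight into the cabinet (away from the door), y along the front towards the hinge side, z up. The front edge of its 4 mm thick top panel is at x = 0.
- hinge (a point): Point on the door's vertical hinge line at the height of the cabinet's top (250 mm over the bench), at x = 0, y = +130 mm of the cabinet; axes as the cabinet's. Door panel: inner face on the hinge line, 18 mm thick, 257 mm wide, top edge 2 mm below the cabinet's top.
- door (a joint): Door angle, rad: 0 closed (starts at 0 to 0.03), grows as it swings out: its free edge moves to the cabinet's -x, clockwise seen from above; 1.8 at its stop. The hook catches it at about 0.23; it is free past about 0.35 if the hook was held down till then. The stiff hinge (0.25 N m friction) leaves it where it is put.
- handle_grip (a point): Middle of the door's level steel bar handle: round, 12 mm thick, 78 mm free length between two posts, 39 mm clear to the door's front, axis 22 mm below the cabinet's top, 190 mm along the door from the hinge line, 63 mm in front of the door's inner face. Turns with the door: x from the bar to the door, y along the bar, z up.
- hook: Orange plastic hook inside the door; moves with the door and slides straight down against a spring. Origin: top of its flat arm, under its thumb pad, 205 mm along the door from the hinge line, 24 mm behind the door's inner face, 33 mm below the cabinet's top while up. x away from the door, y along the door to the hinge, z up. More than 12 N on it breaks it.
- barb (a point): Top of the hook's barb, 37 mm behind the hook's origin, 21 mm above it, axes as the hook's. The barb stops on the catch plate. It clears the plate after 9 mm of travel; a hard stop comes at 13 mm, so press 10 to 11 mm past first touch. Pressing takes about 4 N at first, 7.5 N at full travel.
- pad_mount (a point): On the hook's arm (same point as the hook's origin), where the orange thumb pad, 24 (x) x 28 (y) mm, stands on a screw. The pad's flat top is 6 to 27 mm above this point, set differently each time and not measured: find it by touch. With the door at the catch the gap from door to top panel is about 45 mm here, the pad near its middle.
- strike: Steel catch plate under the front edge of the cabinet's top, 7 (x) x 70 (y) x 18 mm high, that the barb runs against. Origin: middle of its lower edge, 21 mm below the cabinet's top; axes as the cabinet's. More than 30 N between hook and plate bends them: pull the door slowly and stop once the pull has risen by about 5 N.
- piston_mid (a point): Centre of a loose aluminium piston, 84 mm diameter x 72 mm high, standing beside the cabinet's free side. A bystander.
- oiler_mid (a point): Centre of a loose yellow oil bottle, 56 mm diameter x 130 mm high, standing on the cabinet's hinge side. A bystander.
- bearing_mid (a point): Centre of a loose steel bearing ring, 60 mm diameter x 18 mm high, lying near the piston. A bystander.
Things that resemble listed ones, but are neither listed nor needed, are in the scene too. Several things look just like the part that bears bearing_mid: the one meant starts farthest to the robot's right. Of the things like the part that bears oiler_mid, leave any that is purple; of the rest the smaller one is meant.

How it is judged:
By the outcome, as a careful person would: the job done as asked, in the order asked, and still so for the second after the job is handed in, with the robot touching nothing.
It also fails if it takes over 59 s, if anything falls off the work surface, if the arm or the gripper's body presses on something with over 40 N, if the wrist force passes 120 N, or if a joint passes its speed limit or range.

## Working session

There is one attempt and no reset: what is moved stays moved. The work goes in short steps, each a Python script; the robot and the scene stay as the last script left them, time stands still between calls to the robot, and variables do not carry over. Pictures are saved under pics/ and viewed, about 8 in all and at most 12, crops included, and the job is handed in when it is done.

```bash
ls; mkdir -p pics
python3 - <<'E'
from plant import robot
import cv2
for n in("side","top"):
    cv2.imwrite(f"pics/{n}0.png",robot.grab_frame(n)); print(n,robot.get_calibration(n))
o=robot.observe();print(o)
E
```

```text
pics
side {'vertical_fov': 54.777226226313196, 'cx': 319.707043959921, 'cy': 244.42747994573566, 'rvec': array([ 2.17944123, -0.13212258,  0.08916657]), 'tvec': array([-0.55137473,  0.18335547,  0.82193154])}
top {'vertical_fov': 52.240037713247446, 'cx': 327.97358524701195, 'cy': 233.2573871674783, 'rvec': array([ 2.16032718, -2.18813489,  0.08191561]), 'tvec': array([0.04932137, 0.55556113, 1.18592272])}
{'time': 0.1, 'q': array([-8.81593644e+01,  5.99604201e+00,  5.53131380e+00,  8.96054799e+01,
       -4.87638977e-04,  7.75275417e+01]), 'qvel': array([-0.00339619, -0.09610127,  0.09364668, -0.02965542,  0.07067913,
       -0.03479955]), 'joint_torque': array([ 8.34219740e-03, -5.58212650e+01,  5.04715204e+01,  1.31618947e-02,
       -1.79519820e-04,  1.11803985e-05]), 'tool_pos': array([ 0.14834077, -0.58114619,  0.30318947]), 'tcp_rot': array([-1.79931344e+02, -1.46867254e-02,  1.43130854e+01]), 'ft_force': array([ 0.08678387,  0.53005222, -1.27676952]), 'torque': array([-0.03082218,  0.04160077,  0.0109822 ]), 'gripper_width': 0.08562751961358916}
```

View pics/side0.png

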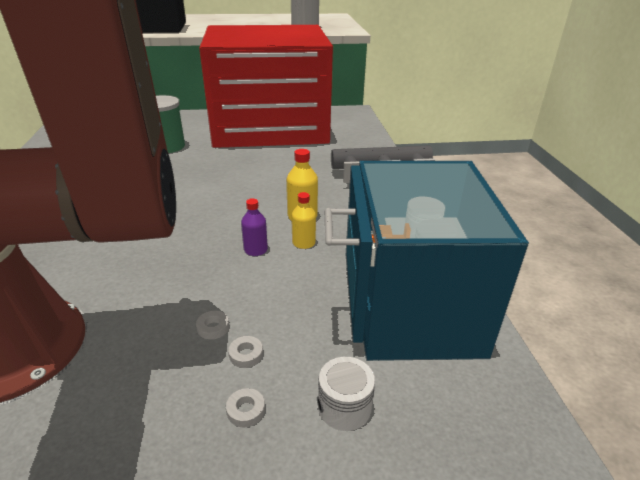

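View pics/top0.png

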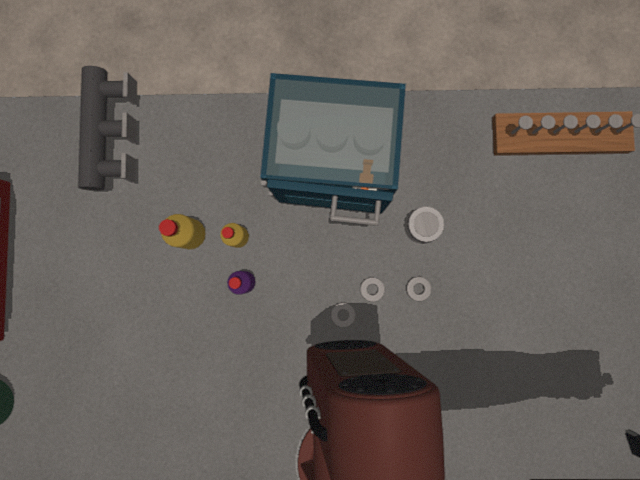

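Side: the door faces the robot, with the handle bar near (330,226), the bystander piston at (346,392) and the orange hook at (390,232). Top: cabinet corners are about (272,75), (405,85), (400,190), (262,182), and the handle bar is near (355,219).

Candidates (top-view pixels):
- **Bearings:** rings at (343,315), (372,289) and (419,289). The one meant is the farthest right, (419,289).
- **Oilers:** big yellow (183,232), small yellow (234,235), purple (240,282). The one meant is the smaller yellow, (234,235).

Next I'll confirm these in an enlarged crop.

```bash
cat > h.py <<'E'
import numpy as np, cv2
from plant import robot
def cam(n):
    c=robot.get_calibration(n); f=240/np.tan(np.radians(c["vertical_fov"]/2))
    return np.array([[f,0,c["cx"]],[0,f,c["cy"]],[0,0,1]]),cv2.Rodrigues(c["rvec"])[0],np.array(c["tvec"])
def plane(n,px,z):
    K,R,t=cam(n); o=-R.T@t; d=R.T@np.linalg.inv(K)@[*px,1]; return o+d*(z-o[2])/d[2]
def proj(n,P):
    K,R,t=cam(n); p=K@(R@np.asarray(P)+t); return p[:2]/p[2]
def tri(a,b):
    P=[K@np.c_[R,t] for K,R,t in (cam("top"),cam("side"))]
    X=cv2.triangulatePoints(P[0],P[1],np.float64(a),np.float64(b)).ravel(); return X[:3]/X[3]
E
python3 - <<'E'
from h import *
a=cv2.imread("pics/top0.png")[60:310,150:460]; cv2.imwrite("pics/c1.png",cv2.resize(a,None,fx=2.4,fy=2.4,interpolation=cv2.INTER_CUBIC))
a=cv2.imread("pics/side0.png")[150:360,310:520]; cv2.imwrite("pics/c2.png",cv2.resize(a,None,fx=2.8,fy=2.8,interpolation=cv2.INTER_CUBIC))
E
```

```text
(no output)
```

View pics/c1.png

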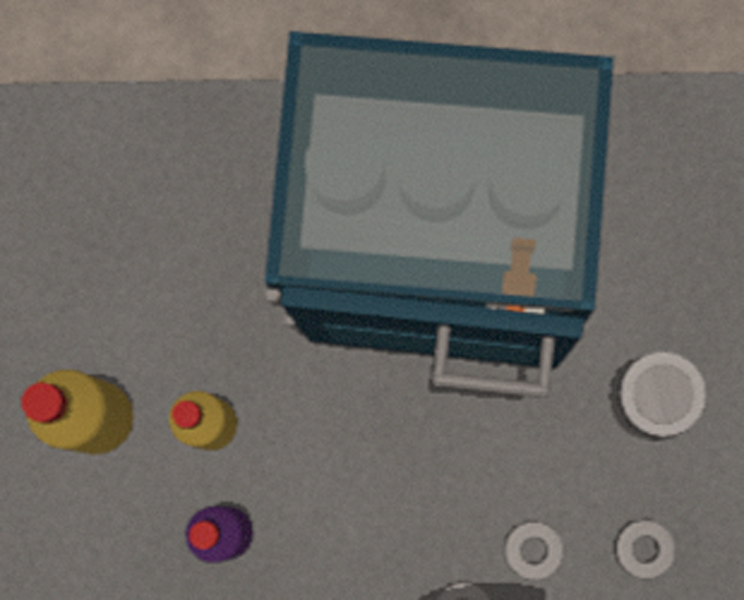

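View pics/c2.png

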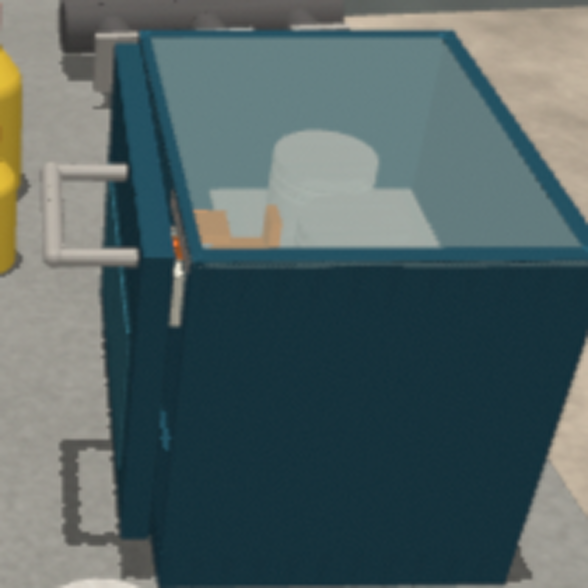

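The top crop shows the cabinet's outer corners at crop (290,31), (613,57), (594,310), (267,287), and the handle bar running from (437,381) to (546,389). It also confirms the small yellow oiler at (203,420) and the right-hand ring at (645,549). In the side crop the bar runs from (50,172) to (50,257).

Run:
```python
from h import *
T=lambda x,y:(x/2.4+150-.3,y/2.4+60-.3)
S=lambda x,y:(x/2.8+310-.3,y/2.8+150-.3)
c=[plane("top",T(*p),.25) for p in((290,31),(613,57),(594,310),(267,287))]
print(np.round(c,4)); n=np.linalg.norm
print("sizes",[n(c[i]-c[(i+1)%4]) for i in range(4)],"want .28 .22")
cs=[plane("side",S(*p),.25) for p in((140,32),(452,32),(195,258))]; print("side FL,BL,FR",np.round(cs,4))
for i,(a,b) in enumerate((((437,381),(50,172)),((546,389),(50,257)))):print("bar tri",tri(T(*a),S(*b)),plane("top",T(*a),.228),plane("side",S(*b),.228))
print("door top front",plane("top",T(287,303),.248),plane("top",T(582,333),.248))
for k,p,z in(("piston",(663,394),.072),("oil cap",(187,414),.13),("oilbody",(200,420),.08),("bearing",(645,549),.018)):print(k,plane("top",T(*p),z))
for q in ([0,0,0],):
  pass
```

```text
[[ 0.8717  0.1549  0.25  ]
 [ 0.8442 -0.1221  0.25  ]
 [ 0.6252 -0.1006  0.25  ]
 [ 0.6487  0.1749  0.25  ]]
sizes [np.float64(0.27840204311659034), np.float64(0.22003917156172106), np.float64(0.27648862003248437), np.float64(0.22387599950644627)] want .28 .22
side FL,BL,FR [[ 0.6525  0.1735  0.25  ]
 [ 0.869   0.1524  0.25  ]
 [ 0.6265 -0.0986  0.25  ]]
bar tri [0.56982235 0.03228397 0.22712019] [0.56937274 0.03231456 0.228     ] [0.56998762 0.0308687  0.228     ]
bar tri [ 0.55905032 -0.06053539  0.22974614] [ 0.56122884 -0.06087176  0.228     ] [ 0.55719159 -0.05822242  0.228     ]
door top front [0.63514696 0.15828758 0.248     ] [ 0.60608793 -0.09027536  0.248     ]
piston [ 0.57134582 -0.19077209  0.072     ]
oil cap [0.55255568 0.26785815 0.13      ]
oilbody [0.55092655 0.26574716 0.08      ]
bearing [ 0.417725   -0.17816101  0.018     ]
```

```bash
cat >> h.py <<'E'
YAW=np.radians(-5.4); O=np.array([.638,.037])
def w(p): c,s=np.cos(YAW),np.sin(YAW); return O+np.array([[c,-s],[s,c]])@p
def door(th,r,out):   # world xy of a point r along the door, 'out' in front of its inner face
    s,c=np.sin(th),np.cos(th); return w(np.array([0,.13])+r*np.array([-s,-c])+out*np.array([-c,s]))
def ang(th): return np.degrees(YAW-th)
def nrm(th): return door(th,0,1)-door(th,0,0)
def st():
    o=robot.observe(); return o["time"],np.array(o["tool_pos"]),np.array(o["ft_force"])
E
python3 - <<'E'
from h import *
th=.025; p=door(th,.19,.063); print(p)
R=[180,0,90+ang(th)]
robot.set_gripper(.028)
robot.move_pose([*p,.36],R); print(st())
print(robot.line_to([*p,.281],vel=.08,guard=6)); print(st())
cv2.imwrite("pics/s1.png",robot.grab_frame("side")); cv2.imwrite("pics/t1.png",robot.grab_frame("top"))
E
python3 - <<'E'
import cv2,numpy as np
a=cv2.resize(cv2.imread("pics/s1.png")[130:330,260:460],None,fx=2,fy=2)
b=cv2.resize(cv2.imread("pics/t1.png")[100:300,260:460],None,fx=2,fy=2)
cv2.imwrite("pics/v1.png",np.hstack([a,b]))
E
```

```text
[ 0.56507806 -0.01473282]
(3.1833, array([ 0.56507154, -0.01552802,  0.35983345]), array([-0.34642214, -0.16031215,  0.22230655]))
False
(4.325, array([ 0.56531861, -0.01477052,  0.28168688]), array([0.20043626, 0.38860838, 0.05760427]))
```

View pics/v1.png

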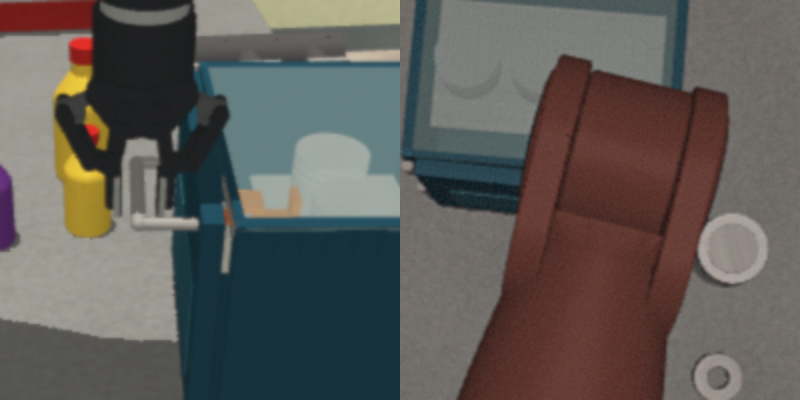

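The fingers straddle the bar in the side view, one at (118,190) in front of it and one at (170,190) behind it. Pulling slowly along the arc now.

Run:
```python
from h import *
b=st()[2]; lag=.008; th=.025
while th<.30:
    th+= .03 if th<.16 else .01
    p=door(th,.19,.063+lag)
    g=robot.line_to([*p,.281],vel=.03 if th<.17 else .015,rotation=[180,0,90+ang(th)],guard=5)
    t,x,f=st(); n=np.r_[nrm(th),0]; pull=-(f-b)@n
    print(round(th,3),g,round(t,2),"pull %.2f"%pull,np.round(f-b,1),"lag mm %.1f"%((p-x[:2])@n[:2]*1e3))
    if pull>5.5 or (g and th>.15): break
print(x)
cv2.imwrite("pics/s2.png",cv2.resize(robot.grab_frame("side")[130:330,260:460],None,fx=3,fy=3))
```

```text
0.055 False 5.03 pull -0.67 [-0.7  0.2 -0.8] lag mm -0.1
0.085 False 5.38 pull 0.05 [ 0.  -0.2 -0.2] lag mm -0.2
0.115 False 5.73 pull -0.21 [-0.1  0.3  0.2] lag mm -0.1
0.145 False 6.08 pull 0.39 [ 0.3 -0.3 -0. ] lag mm -0.1
0.175 False 6.64 pull 0.50 [0.6 0.3 0. ] lag mm -0.1
0.185 False 6.92 pull 0.13 [ 0.1 -0.2 -0. ] lag mm -0.1
0.195 False 7.21 pull 0.23 [ 0.1 -0.5 -0.3] lag mm -0.1
0.205 False 7.49 pull -0.51 [-0.5  0.1  0. ] lag mm -0.2
0.215 False 7.78 pull -1.39 [-1.2  0.9 -0.9] lag mm -0.2
0.225 False 8.06 pull 0.13 [ 0.1 -0.3  0.3] lag mm -0.2
0.235 False 8.34 pull 2.15 [ 1.8 -1.4  0.3] lag mm 0.1
0.245 True 8.55 pull 3.32 [ 3.2 -1.   1.2] lag mm 1.7
[0.52146795 0.00988495 0.28096634]
```

View pics/s2.png

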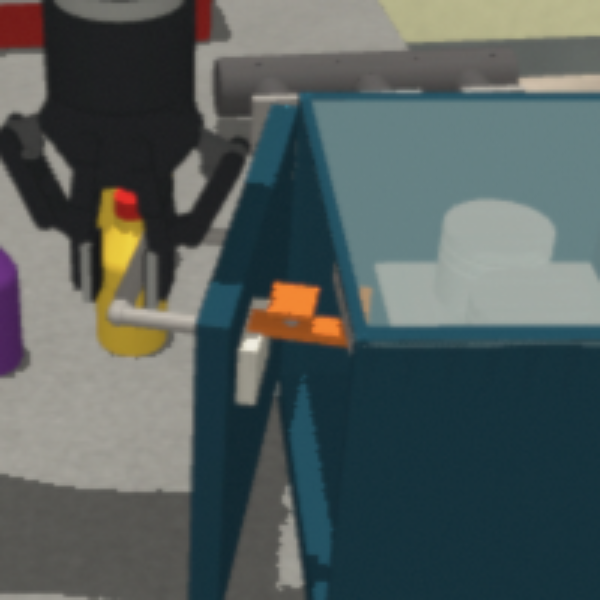

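The door is caught: it's parted from the cabinet, and the barb sits at the front edge. In the crop, the orange pad's top is around (296,297), in the middle of the gap. I'll unload the bar, lift off, close the fingers and check where the pad is.

Run:
```python
from h import *
th=.238
t,x,f=st()
p=door(th,.19,.063)
robot.line_to([*p,.281],vel=.05); print(st())
robot.line_to([*p,.37],vel=.15)
robot.set_gripper(0)
px=(296/3+260,297/3+130)
for z in(.223,.233,.243): print(z,"pad by side",plane("side",px,z)[:2],"model",door(th,.205,-.024), "proj",proj("side",[*door(th,.205,-.024),z]))
q=door(th,.205,-.024); R=[180,0,180+ang(th)]
print(robot.ik([*q,.36],R)); robot.move_pose([*q,.355],R); print(st())
im=robot.grab_frame("side"); cv2.imwrite("pics/s3.png",cv2.resize(im[130:330,260:460],None,fx=3,fy=3))
cv2.imwrite("pics/w3.png",robot.grab_frame("wrist")); print(robot.observe()["gripper_width"])
```

```text
(8.9167, array([0.52866012, 0.00734995, 0.28064339]), array([-0.15698432,  0.57740773, -0.33291702]))
0.223 pad by side [ 0.61323411 -0.02143687] model [ 0.60605697 -0.03519387] proj [355.92626942 233.98177719]
0.233 pad by side [ 0.60958511 -0.03645784] model [ 0.60605697 -0.03519387] proj [356.30542397 228.69296068]
0.243 pad by side [ 0.60593611 -0.05147882] model [ 0.60605697 -0.03519387] proj [356.69059981 223.32015329]
[-15.6499102    8.48974254  14.16261736  95.67287482   0.
   3.38648533]
(11.4833, array([ 0.60598104, -0.03510918,  0.35508086]), array([ 0.45498893, -0.2643627 , -0.18042986]))
-0.0003674306207302858
```

View pics/s3.png

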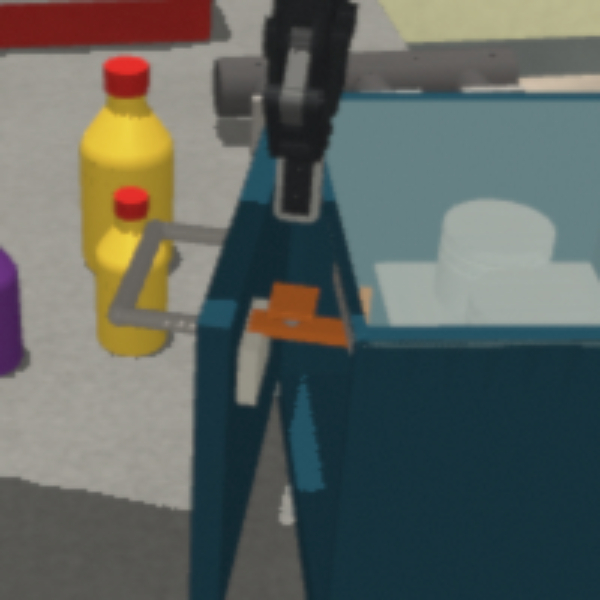

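View pics/w3.png

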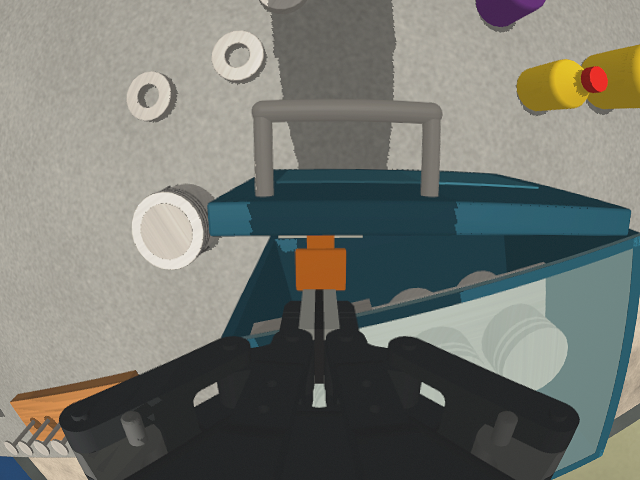

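The wrist view shows the pad's top at columns 297-346 and rows 248-290, centred under the fingers (column about 320). In the side view the fingertips (298,215) are above the pad and inside the gap. I'll check the pad's position from the wrist rays.

Run:
```python
from h import *
im=cv2.imread("pics/w3.png"); h=cv2.cvtColor(im,cv2.COLOR_BGR2HSV)
m=cv2.inRange(h,(5,180,120),(18,255,255)); m[:240]=0; m[300:]=0; m[:,:280]=0; m[:,360:]=0
ys,xs=np.where(m); r=[xs[ys==y] for y in(255,270,285)]; print([(a.min(),a.max()) for a in r],ys.min(),ys.max())
c=robot.get_calibration("wrist"); f=240/np.tan(np.radians(c["vertical_fov"]/2)); Rm=cv2.Rodrigues(c["rvec"])[0]; o=-Rm.T@c["tvec"]
def ray(u,v):
    d=np.array([u-c["cx"],v-c["cy"]]); q=np.linalg.norm(d); a=q/f; return Rm.T@np.r_[d/q*np.sin(a),np.cos(a)]
def P(u,v,z): d=ray(u,v); return (o+d*(z-o[2])/d[2])[:2]
th=.238; H=door(th,0,0); al=door(th,1,0)-H; n=nrm(th)
loc=lambda p:np.round([(p-H)@al*1e3,(p-H)@n*1e3],1)
for z in(.223,.230,.237,.244): print(z,"width",np.linalg.norm(P(297,262,z)-P(346.5,262,z)),"front edge",loc(P(321.5,248,z)),"rear",loc(P(321.5,290.5,z)))
print("door inner top edge L/R",loc(P(290,236,.248)),loc(P(500,236,.248)),"free end",loc(P(209,236,.248)))
```

```text
[(np.int64(296), np.int64(345)), (np.int64(296), np.int64(345)), (np.int64(296), np.int64(344))] 240 289
0.223 width 0.02845715390959761 front edge [203.5 -14.3] rear [203.5 -40.4]
0.23 width 0.02747281818235964 front edge [203.6 -12.2] rear [203.6 -37.4]
0.237 width 0.02648848245512171 front edge [203.6 -10.2] rear [203.6 -34.5]
0.244 width 0.025504146727883734 front edge [203.7  -8.1] rear [203.7 -31.5]
door inner top edge L/R [219.3  -0.7] [107.9  -0.6] free end [260.8  -0.5]
```

Pad centre is about (203.5, -25) mm in the door frame with its top near z 0.228, and the model agrees to 1-2 mm. Now touch, then press.

Run:
```python
from h import *
th=.238; q=door(th,.204,-.022)
robot.line_to([*q,.25+.073],vel=.1); robot.pause(.2)
b=np.mean([st()[2] for _ in range(3)],0); print(st()[0],b)
g=robot.line_to([*q,.215+.073],vel=.012,guard=2.5)
t,x,f=st(); z0=x[2]; print(g,t,"touch tip z",z0-.073,f-b)
if g:
    for d in(2,4,6,8,9.5,10.5):
        g=robot.line_to([*q,z0-d*1e-3],vel=.015,guard=5); t,x,f=st(); print(d,g,round(t,2),"travel %.2f"%((z0-x[2])*1e3),np.round(f-b,1))
        if g or (f-b)[2]>9.5: break
print(z0, b)
cv2.imwrite("pics/s4.png",cv2.resize(robot.grab_frame("side")[130:330,260:460],None,fx=3,fy=3))
```

```text
12.25 [-0.33347131  0.13683286  0.85719909]
True 13.8833 touch tip z 0.23047981238539472 [0.76134472 1.09725482 2.75434759]
2 False 14.14 travel 1.83 [1.  0.3 2.4]
4 False 14.43 travel 3.97 [ 1.9 -0.1  2.9]
6 False 14.71 travel 5.88 [2.  0.3 3.6]
8 False 14.99 travel 7.80 [ 1.7 -0.5  5.1]
9.5 False 15.24 travel 9.21 [ 1.  -0.1  6.1]
10.5 False 15.49 travel 10.15 [1.3 0.1 6.4]
0.30347981238539473 [-0.33347131  0.13683286  0.85719909]
```

View pics/s4.png

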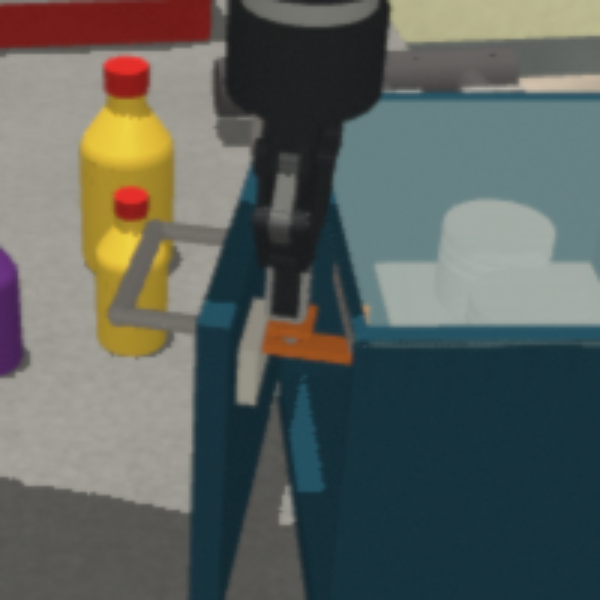

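The hook is down 10.2 mm at about 6.4 N with no hard stop. The side view shows the fingertips on the pad inside the gap. Next, keeping it pressed, move the door past the catch.

Run:
```python
from h import *
z=.30348-.0107; b=np.array([-.33,.14,.86])
def go(th,off,v):
    q=door(th,.204,off)
    g=robot.line_to([*q,z],vel=v,rotation=[180,0,180+ang(th)],guard=7); t,x,f=st(); f=f-b
    print("%.3f"%th,g,round(t,2),"push %.1f fz %.1f"%(-f[:2]@nrm(th),f[2]),"z %.4f"%x[2],"|lag| %.1f"%(np.linalg.norm(q-x[:2])*1e3)); return g
for th,off in((.238,-.016),(.238,-.011),(.26,-.011),(.28,-.011),(.30,-.011),(.33,-.011),(.36,-.011),(.39,-.011),(.42,-.011),(.45,-.011)):
    if go(th,off,.04): print("STOP"); break
cv2.imwrite("pics/s5.png",cv2.resize(robot.grab_frame("side")[130:330,200:460],None,fx=2.5,fy=2.5))
```

```text
0.238 False 15.84 push -0.3 fz 5.9 z 0.2932 |lag| 0.4
0.238 False 16.12 push 0.3 fz 4.8 z 0.2932 |lag| 0.4
0.260 False 16.38 push -0.2 fz 5.8 z 0.2932 |lag| 0.5
0.280 False 16.62 push -0.2 fz 5.1 z 0.2931 |lag| 0.5
0.300 False 16.88 push -0.2 fz 5.6 z 0.2932 |lag| 0.5
0.330 False 17.18 push -0.5 fz 5.3 z 0.2931 |lag| 0.5
0.360 False 17.48 push -0.6 fz 4.4 z 0.2931 |lag| 0.5
0.390 False 17.77 push -0.5 fz 5.4 z 0.2931 |lag| 0.5
0.420 False 18.07 push -0.9 fz 4.5 z 0.2931 |lag| 0.5
0.450 False 18.38 push 0.0 fz 5.9 z 0.2931 |lag| 0.5
```

View pics/s5.png

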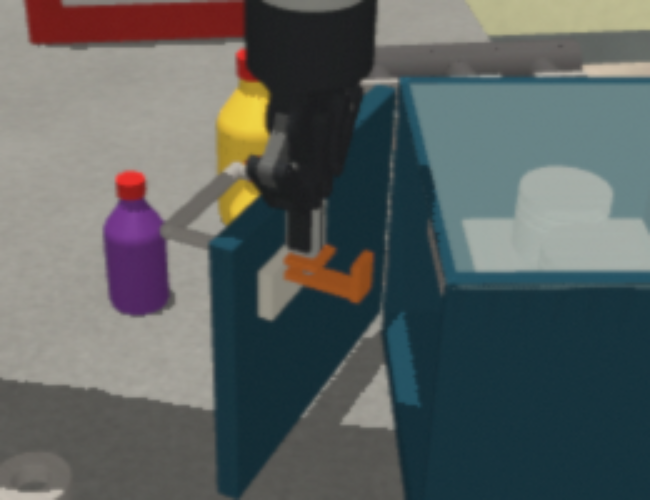

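The barb is outside the plate and the door is free. Now swing it wide.

Run:
```python
from h import *
z=.30348-.0107; b=np.array([-.33,.14,.86])
print(robot.ik([*door(1.3,.204,-.011),z],[180,0,180+ang(1.3)]))
for th in np.arange(.5,1.31,.05):
    q=door(th,.204,-.011)
    g=robot.line_to([*q,z],vel=.06,rotation=[180,0,180+ang(th)],guard=8); t,x,f=st()
    print("%.2f"%th,g,round(t,2),np.round(f-b,1),end="; ")
    if g: break
q=door(th,.204,-.016); robot.line_to([*q,z],vel=.05)
robot.line_to([*q,.40],vel=.12); print(st())
robot.move_pose([.40,-.18,.42],[180,0,120])
for n in("side","top"): cv2.imwrite(f"pics/{n}9.png",robot.grab_frame(n))
print(st(), robot.observe()["q"])
a,c=[cv2.imread(f"pics/{n}9.png") for n in("side","top")]
cv2.imwrite("pics/v9.png",np.hstack([cv2.resize(a[60:440,150:530],(400,400)),cv2.resize(c[60:440,130:510],(400,400))]))
```

```text
[ -1.25225911 -17.6062546  -17.70298414  89.90327046   0.
  78.63225426]
0.50 False 18.74 [-2.7 -1.2  5.3]; 0.55 False 19.06 [-2.6 -2.2  5.4]; 0.60 False 19.38 [-1.8 -0.8  6.1]; 0.65 False 19.69 [-2.3 -1.1  5.7]; 0.70 False 20.01 [-2.3 -2.1  5.3]; 0.75 False 20.32 [-3.1 -1.3  5.6]; 0.80 False 20.64 [-2.5 -2.   5.8]; 0.85 False 20.96 [-3.3 -0.4  5.7]; 0.90 False 21.27 [-4.1 -0.8  5.8]; 0.95 False 21.59 [-2.4 -1.3  6.7]; 1.00 False 21.91 [-3.2 -1.1  5.1]; 1.05 False 22.23 [-3.6 -0.2  5.8]; 1.10 False 22.54 [-3.1 -0.4  5.1]; 1.15 False 22.86 [-2.9  0.2  5. ]; 1.20 False 23.18 [-2.8 -0.   6.7]; 1.25 False 23.49 [-1.8  0.5  4.5]; 1.30 False 23.81 [-3.3  0.6  5.8]; (25.1, array([0.45203009, 0.11486687, 0.39905893]), array([ 0.13570979, -0.08239346, -0.70011419]))
(26.35, array([ 0.40035966, -0.17911346,  0.41989707]), array([-0.59495878,  0.15659023,  0.33228959])) [-4.12944174e+01 -1.82536739e+01 -4.74242775e+00  1.03521425e+02
  8.86774799e-03  1.86375139e+01]
```

View pics/v9.png

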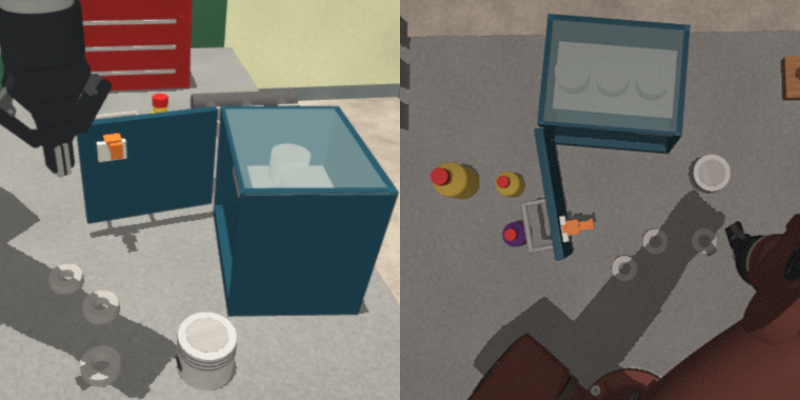

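The door is wide open with its edge from (553,128) to (571,256), and all the bystanders are at their earlier pixels. I'll compute the angle and hand in.

Run:
```python
from h import *
M=lambda x,y:((x-400)*.95+130,y*.95+60)
a,b=[plane("top",M(*p),.248)[:2] for p in((553,128),(571,256))]; d=b-a
print(a,b,"len",np.linalg.norm(d),"door deg",np.degrees(np.arctan2(d[1],d[0])-YAW),"(-> opening = 270-... )", (-90-np.degrees(np.arctan2(d[1],d[0])-YAW))%360)
A,B=cv2.imread("pics/top0.png").astype(int),cv2.imread("pics/top9.png").astype(int)
for k,(x,y),r in(("piston",(426,224),24),("oiler",(234,235),20)):
    print(k,np.abs(A-B)[y-r:y+r,x-r:x+r].mean())
print(robot.job_done(), st()[0])
```

```text
[0.64391247 0.14593231] [0.39860732 0.11272482] len 0.24754263116521752 door deg -166.89061147503656 (-> opening = 270-... ) 76.89061147503656
piston 7.531828703703703
oiler 5.825625
the job is handed in; nothing more can be done
the job is handed in; nothing more can be done
```

The cabinet is open and the job is handed in at about 26 s on the robot's clock, well under the 59 s limit. The final door angle measures about 75–77° against the 65° needed.

- **Pull to the catch:** I drew the door by the bar handle and stopped at about 0.24 rad, when the guard tripped on a 5 N change. I then took the load off the bar.
- **Hook press:** The fingertips touched the pad at z = 0.230 m. Travel was about 10.3 mm while passing the catch, at roughly 5–6 N, with no hard stop felt.
- **Swing:** I pushed the door past the catch with the hook still held down, and no step hit the 7–8 N guard. It was commanded to 1.30 rad. After that the fingers lifted clear, so the arm was touching nothing at the hand-in.

**Last checks:**
- **Door angle:** It was read off one top picture by eye, so it is good to a few degrees.
- **Bystanders:** In the top picture the piston, small yellow oil bottle and right-hand bearing are at their starting pixels, to about 1 px. A pixel comparison of the piston and bottle showed only small differences. The bearing was in the arm's shadow and was checked by position only.
- **Minor disagreement:** Before the press, the single side-view estimate of the pad was 3–4 mm off the door model. The wrist-camera measurement agreed with the model to 1–2 mm, so I used that.

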